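Pump the spindle lubricator until its pin is out

ROBOT

A 6-joint arm with a two-finger parallel gripper is mounted at the origin on the work surface. World frame = base frame: x ahead of the robot, y to its left, z up, the work surface at z = 0. Lengths are in m, angles in degrees, forces in N, time in s.
With the tool pointing down it reaches from about 0.325 to 0.775 m from the base axis. Payload 5.5 kg.
Tool frame: the origin (TCP) lies at the centre of the arm's flange, where the gripper is bolted on; the fingertips stand 182 mm ahead of it and the grasp point (between the pads) lies 163 mm ahead of it (arm.grasp_offset is the distance from the TCP to the grasp point, in m); z points along the fingers, y is the direction in which the jaws open and shut (so a half turn about z gives the same grasp; the last joint's range is limited). The gripper opens to 88 mm and grips with 3 to 60 N. Pads are 20 mm wide; open, the fingers measure 115 mm over their backs; the gripper's body (75 mm by 178 mm) begins 61 mm behind the grasp point.
Start: joints at [-69.253, 5.22, 70.514, -0, 104.267, -3.249], TCP at [0.244, -0.548, 0.405] pointing down, gripper open.
Joint ranges: [-164.24, 164.24], [-49.07, 125.15], [9.68, 141.18], [-86.29, 266.29], [3.28, 154.24], [-151.56, 151.56]. Speed limits (degrees/s): [147.25, 147.25, 172.46, 180, 180, 180].

INTERFACE

Orientations are given as a 3x3 rotation matrix whose columns are the frame's x, y, z axes.
In Python, from station import arm, optics, workorder gives the robot as it stands.
- The arm moves only by the tool apply_moves, never from a script. Its argument "series" is one flat list of numbers, 7 for each row, row after row: the finger opening in cm, from 0 to 8.78, then the shift along the tool's x, y, z in cm, then the turn, a rotation vector about the tool's x, y, z in rad. In form: [grip, tx, ty, tz, ax, ay, az, grip, tx, ty, tz, ax, ay, az, ...]. A call has 1 to 20 rows; each row shifts and turns the commanded pose from where the row before left it, along the tool's axes as they then stand; what a row does not reach is not made up. A row lasts 1/12 s, in which the tool goes at most 41.7 mm and 7.16 degrees, less where a joint would pass 70% of its speed; a pose out of reach is approached as far as the arm can. A call is refused whole if a number of a shift passes 4.17 or a number of a turn 0.125, either way. A call with a gripper value outside its range is refused whole. The fingers move at their own pace and stop on an object; "newtons" is the grip in N (left out, the last holds). Time passes only in rows, so rows that do not move let the fingers close. It gives the time, the measured TCP pose, the force and the opening at its end, in the units of the state.
- arm.state(): the state, without advancing time (a new reading comes with each control period).
- optics.snapshot(name): name is "side" or "top" or "wrist"; returns a dict with "color" (400x640x3 uint8, red, green, blue), "fx", "fy", "cx", "cy" (pixels), "extrinsics" (4x4, takes a point from camera to world coordinates); the wrist camera has in their place "hand_eye" (4x4, takes a point from camera to tool coordinates, whose origin is the TCP and whose axes are the flange's). Camera axes: x right, y up, looking along -z (the intrinsics and any distortion apply to the point x, -y, -z); pixel columns grow to the right and rows downward; lengths in m; the calibration is good to about 2 mm. The wrist camera is an equidistant fisheye: a pixel r from the principal point sees the ray r / f radians off the axis. A picture is of the moment at which its call begins: read the wrist's pose just before it. There is no depth.
- workorder.close_job(): hands the job in, once; it reports no verdict.
The state is a dict: "clock": time; "joints": joint angles; "qd": joint speeds; "effort": joint torques, N m; "tool_pos": TCP position; "tool_rot": TCP orientation; "ft_force": force on the tool from outside, world axes, zero at the start; "wrist_torque": the same for the moment, N m; "gripper_width": opening from 0.0 (shut) to 1.0 (fully open).
Only numpy, scipy, OpenCV 4.12 (cv2) and the standard library are available. Lean on these libraries where they do the work, as an engineer would, in place of code of your own. Each camera call takes 0.05 s, during which the arm holds its last target.

TASK

One of the two bench lubricators for the grinding spindle has its indicator pin down; the other's pin is already fully out. With your fingertips press that lubricator's plunger knob all the way down and let it come all the way up again, over and over, until its pin stands fully out (the dark groove at its foot shows), then leave the knob up. Don't touch the pins, don't press the other lubricator's plunger, and leave the things lying about where they are.

Things in the scene. Friction and masses are not known exactly. Their poses are not given: they have to be found in the camera images.
- lubricator_a: One of two identical bench lubricators, left or right, fixed. Foot 170 x 110 x 10 mm (x -60 to +110), grey reservoir 90 x 90 mm, aluminium head (top 109 mm above bench), central plunger, filler cap (top 123 mm) at x -31, y +31. At x +45 to +97 a dark outlet block (44 wide, top 85) with brass gland nut (28 wide, top 95) and indicator pin at x +72. Origin: plunger axis at bench height; x to the pin, z up.
- knob_a (a point): Centre of the top face of lubricator_a's plunger knob; moves with it. Black mushroom knob, 46 mm across (flat over the middle 38 mm), 18 mm thick, on a vertical 12 mm rod; its top is 178 mm above the bench at rest, 148 mm when fully down.
- plunger_a (a joint): How far lubricator_a's plunger is pushed down, m: 0 = up, 0.030 = bottom. Spring return, 6 N at the start, 12 N at the bottom; comes up by itself within 0.5 s. Each stroke of at least 26 mm, let fully up again, raises this lubricator's pin about 5 mm (the first 4 to 8 mm); shorter ones may raise nothing. With the pin fully out, more strokes do nothing.
- pin_a (a joint): How far lubricator_a's indicator pin stands out, m: 0 = sunk, 0.030 = fully out. It stays put between strokes. At the start one lubricator's pin is low (0 to 0.009), the other's fully out; 4 to 6 full strokes bring the low one out.
- pin_tip_a (a point): Top of lubricator_a's indicator pin: vertical plain bright metal pin, 12 mm across; tip 98 mm above the bench when sunk (3 mm above the gland nut), 128 mm when fully out. A dark 2 mm groove near its foot shows above the nut only when fully out. Not to be touched.
- lubricator_b: One of two identical bench lubricators, left or right, fixed. Foot 170 x 110 x 10 mm (x -60 to +110), grey reservoir 90 x 90 mm, aluminium head (top 109 mm above bench), central plunger, filler cap (top 123 mm) at x -31, y +31. At x +45 to +97 a dark outlet block (44 wide, top 85) with brass gland nut (28 wide, top 95) and indicator pin at x +72. Origin: plunger axis at bench height; x to the pin, z up.
- knob_b (a point): Centre of the top face of lubricator_b's plunger knob; moves with it. Black mushroom knob, 46 mm across (flat over the middle 38 mm), 18 mm thick, on a vertical 12 mm rod; its top is 178 mm above the bench at rest, 148 mm when fully down.
- plunger_b (a joint): How far lubricator_b's plunger is pushed down, m: 0 = up, 0.030 = bottom. Spring return, 6 N at the start, 12 N at the bottom; comes up by itself within 0.5 s. Each stroke of at least 26 mm, let fully up again, raises this lubricator's pin about 5 mm (the first 4 to 8 mm); shorter ones may raise nothing. With the pin fully out, more strokes do nothing.
- pin_b (a joint): How far lubricator_b's indicator pin stands out, m: 0 = sunk, 0.030 = fully out. It stays put between strokes. At the start one lubricator's pin is low (0 to 0.009), the other's fully out; 4 to 6 full strokes bring the low one out.
- pin_tip_b (a point): Top of lubricator_b's indicator pin: vertical plain bright metal pin, 12 mm across; tip 98 mm above the bench when sunk (3 mm above the gland nut), 128 mm when fully out. A dark 2 mm groove near its foot shows above the nut only when fully out. Not to be touched.
- oil_bottle: Loose white plastic oil bottle with black cap, upright, 52 mm wide, 130 mm tall, between or beyond the lubricators. Origin at the centre of its underside. A bystander.
- stone: Loose grey dressing stone 150 x 25 x 25 mm lying between the lubricators, long axis x. Origin at the centre of its underside. A bystander.
- spare_wheel: Loose small grinding wheel lying flat, 100 mm across, 20 mm thick, 25 mm bore. Origin at the centre of its underside. A bystander.
- mug: Loose white mug, upright, 76 mm wide, 85 mm tall, handle at its +y. Origin at the centre of its underside. A bystander.
- spanner: Loose steel spanner lying flat, 200 mm long. Origin at the centre of its underside. A bystander.
- brush: Loose bench brush lying flat, 220 mm long. Origin at the centre of its underside. A bystander.
- tin: Loose aluminium tin, upright, 64 mm wide, 55 mm tall. Origin at the centre of its underside. A bystander.

How it is judged (in metres and radians):
On the way, in this order (a step that is already met when the one before it is completed fails the run):
1. the plunger of the lubricator with the low pin is pushed down (value of joint plunger_a above 0.022 m), for 0.02 s.
2. it is let back up (value of joint plunger_a below 0.006 m), for 0.02 s.
3. after more strokes its pin stands fully out (value of joint pin_a above 0.027 m), for 0.2 s.
At the end, for the whole second after the job is handed in: the pin that was low stands out at least 27 mm of its 30 mm, both plungers are up within 3 mm, and the other pin is still out (value of joint each of pin_a, pin_b above 0.027 m and value of joint each of plunger_a, plunger_b below 0.003 m); the robot touches nothing.
It fails at once if a pin is touched or pulled by the robot (over 0.5 N) (contact force between any of the arm, the fingers and pin_a above 0.5 N or contact force between any of the arm, the fingers and pin_b above 0.5 N).
It fails at once if the plunger of the lubricator whose pin is already out is pushed down more than 5 mm (value of joint plunger_b above 0.005 m).
It fails at once if a loose thing on the bench is lifted or shifted more than 25 mm (distance of any of oil_bottle, stone, spare_wheel, mug, spanner, brush, tin from where it was at the start of the episode above 0.025 m).
It also fails if it takes over 48 s, if anything falls off the work surface, if the arm or the gripper's body presses on something with over 40 N, if the wrist force passes 120 N, or if a joint passes its speed limit or range.

## Working session

There is one attempt and no reset: what is moved stays moved. The work goes in short steps, Python scripts to look and compute and a tool call to move; the robot and the scene stay as the last step left them, time stands still between calls to the robot, and variables do not carry over. Pictures are saved under pics/ and viewed, and the job is handed in when it is done.

Besides the shell and the picture viewer there is one more tool, called as name(argument=value, ...), one argument or row to a line, values as JSON. apply_moves: Moves the arm, as the interface text tells. Its arguments: {"type":"object","properties":{"series":{"type":"array","items":{"type":"number"}},"newtons":{"type":"number"}},"required":["series"]}

```bash
mkdir -p pics; ls
python3 - <<'E'
from station import arm, optics, workorder
import cv2,numpy as np
s=arm.state(); print(s)
for n in ("side","top","wrist"):
    d=optics.snapshot(n); cv2.imwrite(f"pics/{n}0.png",d["color"][:,:,::-1])
    np.savez(f"pics/{n}0.npz",**d)
    print(n,{k:np.round(v,4).tolist() for k,v in d.items() if k!="color"})
E
```

```text
pics
{'clock': 0.0, 'joints': array([-6.92542559e+01,  5.26216905e+00,  7.05815396e+01,  8.47713681e-04,
        1.04267409e+02, -3.24852317e+00]), 'qd': array([-0.03975896, -0.0535289 , -0.02313527, -0.03342246,  0.07119214,
       -0.0326155 ]), 'effort': array([-2.35193082e-03, -4.46447539e+01, -4.06451333e+01,  6.96245302e-02,
        2.93938990e-02, -1.24071703e-04]), 'tool_pos': array([ 0.24400691, -0.54819776,  0.40351972]), 'tool_rot': array([[ 9.13584714e-01,  4.06647903e-01, -6.73559333e-04],
       [ 4.06648442e-01, -9.13582912e-01,  1.81870858e-03],
       [ 1.24221733e-04, -1.93544621e-03, -9.99998119e-01]]), 'ft_force': array([ 0.19266374, -0.17545866, -0.52314754]), 'wrist_torque': array([ 0.02495705, -0.07327971,  0.01406688]), 'gripper_width': 0.9976458597644347}
side {'fx': 459.6581, 'fy': 459.6581, 'cx': 327.0078, 'cy': 198.0273, 'extrinsics': [[-0.9292, 0.1836, -0.3208, 0.085], [-0.3696, -0.458, 0.8084, 1.112], [0.0015, 0.8698, 0.4934, 0.795], [0.0, 0.0, 0.0, 1.0]]}
top {'fx': 363.2354, 'fy': 363.2354, 'cx': 315.5949, 'cy': 200.1718, 'extrinsics': [[-0.0234, 0.9867, -0.1606, 0.3599], [-0.9996, -0.0258, -0.0124, -0.0039], [-0.0164, 0.1603, 0.9869, 1.1004], [0.0, 0.0, 0.0, 1.0]]}
wrist {'fx': 309.7069, 'fy': 309.7069, 'cx': 318.6276, 'cy': 202.1223, 'hand_eye': [[0.0003, 0.9672, 0.2541, 0.0699], [1.0, -0.0003, 0.0001, -0.0001], [0.0001, 0.2541, -0.9672, 0.0194], [0.0, 0.0, 0.0, 1.0]]}
```

View pics/side0.png

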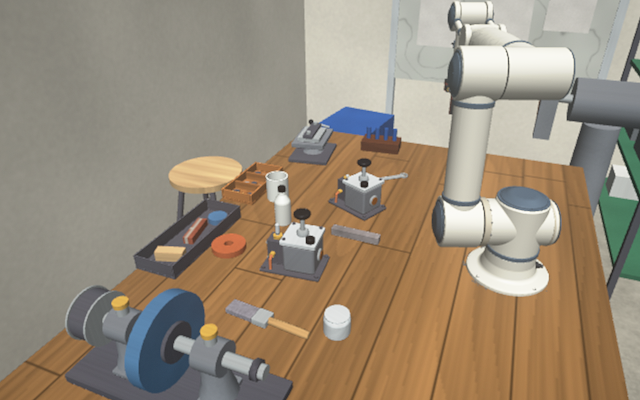

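View pics/top0.png

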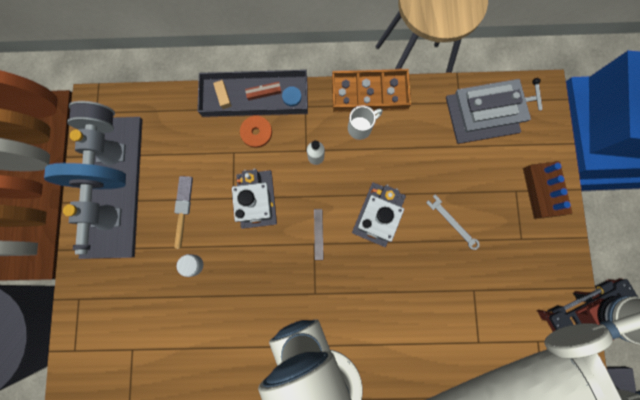

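View pics/wrist0.png

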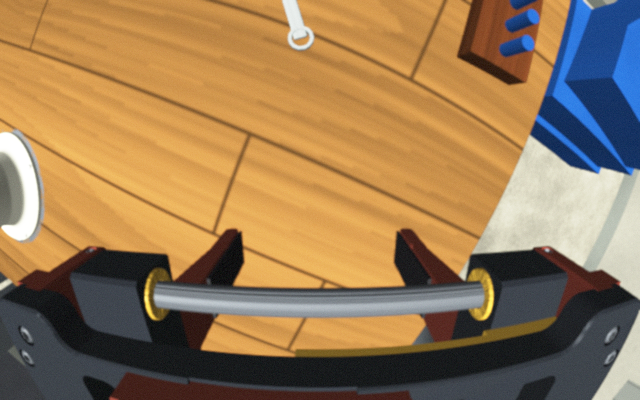

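Both lubricators are visible: in the top view the left one is near (252,200) and the right one near (381,213). I'll zoom in on the pins.

Run:
```python
import cv2,numpy as np
t=cv2.imread("pics/top0.png"); s=cv2.imread("pics/side0.png")
z=lambda im,x,y,w,h:cv2.resize(im[y:y+h,x:x+w],(400,300),interpolation=cv2.INTER_CUBIC)
o=np.vstack([np.hstack([z(t,213,155,80,60),z(t,345,170,80,60)]),np.hstack([z(s,250,205,100,75),z(s,315,150,100,75)])])
cv2.imwrite("pics/zoom0.png",o)
```

```text
(no output)
```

View pics/zoom0.png

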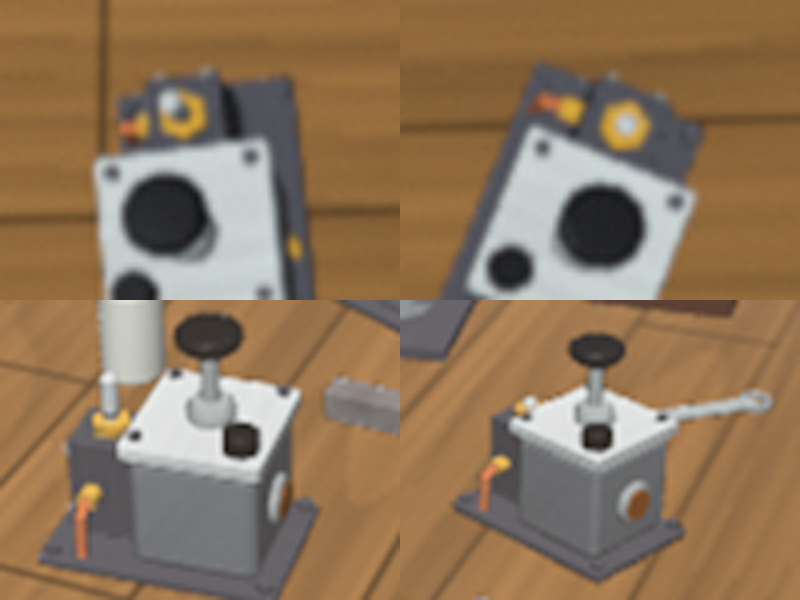

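The left pin stands out and the right one is low, so I'll work the right lubricator. Next I'll triangulate its knob.

```bash
cat > h.py <<'E'
import numpy as np,cv2
def ray(d,u,v):
    E=d["extrinsics"]; r=np.array([(u-d["cx"])/d["fx"],-(v-d["cy"])/d["fy"],-1.])
    r=E[:3,:3]@r; return E[:3,3],r/np.linalg.norm(r)
def onz(d,u,v,z):
    o,r=ray(d,u,v); return o+r*(z-o[2])/r[2]
def blob(im,x,y,w,h,thr=60):
    c=im[y:y+h,x:x+w].max(2); m=(c<thr).astype(np.uint8)
    n,l,s,ce=cv2.connectedComponentsWithStats(m)
    return [(s[i,4],(ce[i]+[x,y]).round(2),s[i,:4]+[x,y,0,0]) for i in range(1,n) if s[i,4]>15]
E
python3 - <<'E'
from h import *
t=dict(np.load("pics/top0.npz"));s=dict(np.load("pics/side0.npz"))
print("R top",blob(t["color"],350,185,60,60)); print("L top",blob(t["color"],230,165,50,65))
print("R side",blob(s["color"],340,150,50,60)); print("L side",blob(s["color"],280,200,45,60))
E
```

```text
R top [(np.int32(187), array([384.79, 214.88]), array([377, 208,  16,  15])), (np.int32(44), array([366.48, 223.14]), array([363, 220,   8,   7]))]
L top [(np.int32(30), array([258.5, 176.8]), array([257, 172,   4,  10])), (np.int32(176), array([245.7 , 197.53]), array([238, 191,  16,  14])), (np.int32(43), array([239.72, 213.28]), array([236, 210,   8,   7]))]
R side [(np.int32(66), array([363.8 , 162.08]), array([358, 159,  13,   8])), (np.int32(27), array([363.78, 184.11]), array([361, 182,   7,   5]))]
L side [(np.int32(98), array([301.51, 213.08]), array([294, 209,  16,  10])), (np.int32(47), array([309.53, 239.66]), array([306, 236,   8,   8]))]
```

Run:
```python
from h import *
from station import arm
t=dict(np.load("pics/top0.npz"));s=dict(np.load("pics/side0.npz"))
def tri(a,b):
    (o1,r1),(o2,r2)=a,b
    k=np.linalg.lstsq(np.c_[r1,-r2],o2-o1,rcond=None)[0]
    p,q=o1+r1*k[0],o2+r2*k[1]; return (p+q)/2,np.linalg.norm(p-q)
for n,a,b in(("R",(384.79,214.88),(363.8,162.08)),("L",(245.7,197.53),(301.51,213.08))):
    print(n,onz(t,*a,.172).round(4),onz(s,*b,.170).round(4),tri(ray(t,*a),ray(s,*b)))
# right cap & nut & pin for orientation
print("cap",onz(t,366.48,223.14,.123), "nut",onz(t,345+625/1-625+0,0,.09) if 0 else onz(t,345+225/5,170+125/5,.095))
st=arm.state()
T=np.array([*onz(t,384.79,214.88,.172)[:2],.4035])
print("delta tool cm",st["tool_rot"].T@(T-st["tool_pos"])*100)
```

```text
R [ 0.4682 -0.1688  0.172 ] [ 0.4682 -0.1723  0.17  ] (array([ 0.46776856, -0.16895939,  0.17157889]), np.float64(0.0009761039825584035))
L [0.5227 0.1894 0.172 ] [0.5236 0.1865 0.17  ] (array([0.52252286, 0.18930751, 0.17192481]), np.float64(0.0004702175577927569))
cap [ 0.45279672 -0.12712577  0.123     ] nut [ 0.53279748 -0.20000648  0.095     ]
delta tool cm [ 35.91179539 -25.54786736   0.06399985]
```

Both views put the right knob at (0.468, -0.169). I'll move above it at the present height and close the fingers.

apply_moves(
  series=[0, 2.76, -1.96, 0, 0, 0, 0, 0, 2.76, -1.96, 0, 0, 0, 0, 0, 2.76, -1.96, 0, 0, 0, 0, 0, 2.76, -1.96, 0, 0, 0, 0, 0, 2.76, -1.96, 0, 0, 0, 0, 0, 2.76, -1.96, 0, 0, 0, 0, 0, 2.76, -1.96, 0, 0, 0, 0, 0, 2.76, -1.96, 0, 0, 0, 0, 0, 2.76, -1.96, 0, 0, 0, 0, 0, 2.76, -1.96, 0, 0, 0, 0, 0, 2.76, -1.96, 0, 0, 0, 0, 0, 2.76, -1.96, 0, 0, 0, 0, 0, 2.76, -1.96, 0, 0, 0, 0, 0, 0, 0, 0, 0, 0, 0, 0, 0, 0, 0, 0, 0, 0],
  newtons=20,
)

```text
clock: 1.4
tool_pos: [0.4687, -0.1681, 0.4043]
tool_rot: [[0.912, 0.41, -0.001], [0.41, -0.912, 0.0], [-0.001, -0.0, -1.0]]
ft_force: [-0.5, 0.4, -0.2]
gripper_width: 0.004
```

Run:
```python
from station import arm, optics
import cv2,numpy as np
a=optics.snapshot("wrist")["color"]; b=optics.snapshot("side")["color"]
cv2.imwrite("pics/w1.png",a[:,:,::-1]); c=cv2.resize(b[110:270,240:440],(800,600)); cv2.imwrite("pics/s1.png",c[:,:,::-1])
```

```text
(no output)
```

View pics/w1.png

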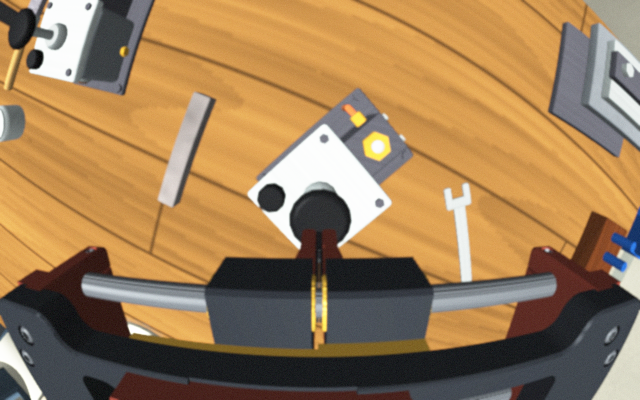

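View pics/s1.png

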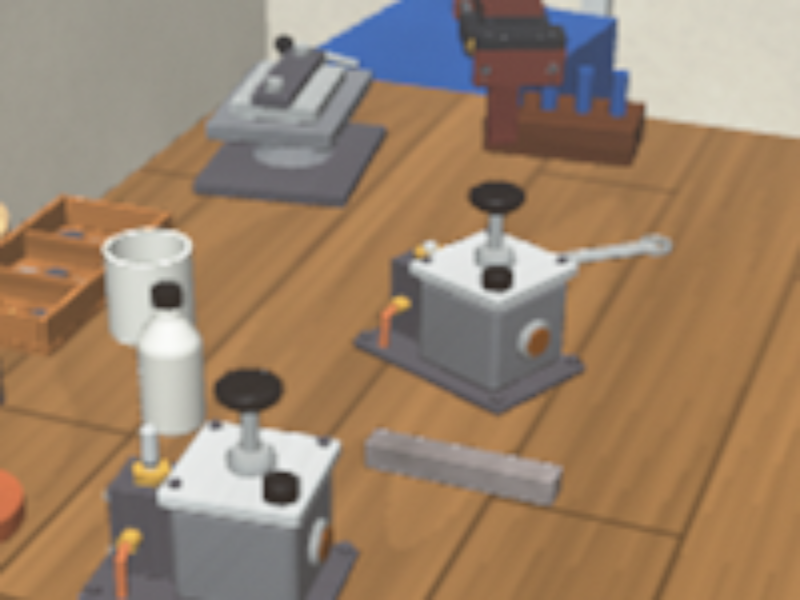

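The wrist view shows the closed fingers straight over the black knob at (320,217). The pin is well clear at (376,146), flush with its nut. I'll make the first stroke and check the force.

apply_moves(
  series=[0, 0.1, 0, 2, 0, 0, 0, 0, 0.1, 0, 2, 0, 0, 0, 0, 0, 0, 0.8, 0, 0, 0, 0, 0, 0, 0.8, 0, 0, 0, 0, 0, 0, 0.8, 0, 0, 0, 0, 0, 0, 0.8, 0, 0, 0, 0, 0, 0, 0, 0, 0, 0],
)

```text
clock: 2.08
tool_pos: [0.4693, -0.1698, 0.3338]
tool_rot: [[0.914, 0.405, 0.001], [0.405, -0.914, -0.001], [0.0, 0.001, -1.0]]
ft_force: [-2.8, -0.4, 9.5]
gripper_width: 0.007
```

apply_moves(
  series=[0, 0, 0, 0.2, 0, 0, 0, 0, 0, 0, 0.15, 0, 0, 0, 0, 0, 0, 0, 0, 0, 0],
)

```text
clock: 2.33
tool_pos: [0.4692, -0.1697, 0.3318]
tool_rot: [[0.914, 0.405, 0.002], [0.405, -0.914, -0.001], [0.001, 0.002, -1.0]]
ft_force: [-3.8, -0.1, 10.3]
gripper_width: 0.002
```

apply_moves(
  series=[0, 0, 0, 0.2, 0, 0, 0, 0, 0, 0, 0, 0, 0, 0],
)

```text
clock: 2.5
tool_pos: [0.4692, -0.1697, 0.3303]
tool_rot: [[0.914, 0.405, 0.002], [0.405, -0.914, -0.002], [0.001, 0.002, -1.0]]
ft_force: [-4.9, 0.8, 11.8]
gripper_width: 0.009
```

That is near the bottom (about 29.7 mm). I'll lift clear, let the plunger rise and look.

apply_moves(
  series=[0, 0, 0, -1.5, 0, 0, 0, 0, 0, 0, -1.5, 0, 0, 0, 0, 0, 0, -1.5, 0, 0, 0, 0, 0, 0, 0, 0, 0, 0, 0, 0, 0, 0, 0, 0, 0, 0, 0, 0, 0, 0, 0, 0, 0, 0, 0, 0, 0, 0, 0],
)

```text
clock: 3.08
tool_pos: [0.4698, -0.1689, 0.3706]
tool_rot: [[0.914, 0.406, -0.002], [0.406, -0.914, 0.001], [-0.002, -0.002, -1.0]]
ft_force: [-0.8, 0.7, 0.1]
gripper_width: 0.008
```

```bash
cat > look.py <<'E'
import sys
from station import arm, optics
import cv2,numpy as np
n=sys.argv[1]
a=optics.snapshot("wrist")["color"]; b=optics.snapshot("side")["color"]
z=lambda im,x,y,w,h:cv2.resize(im[y:y+h,x:x+w],(400,400),interpolation=cv2.INTER_CUBIC)
cv2.imwrite(f"pics/{n}.png",np.hstack([z(a,240,60,200,200),z(b,320,140,80,80)])[:,:,::-1])
s=arm.state(); print(s["clock"],s["tool_pos"].round(4),s["ft_force"].round(1))
E
python3 look.py l1
```

```text
3.1833 [ 0.4699 -0.1688  0.3708] [-0.5  0.5 -1.4]
```

View pics/l1.png

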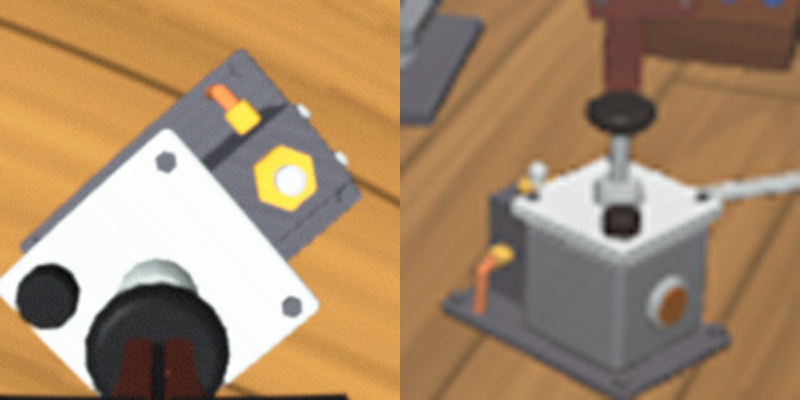

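The pin has risen (right-hand crop, (537,170)) and the knob is back up. Here is stroke two.

apply_moves(
  series=[0, 0, 0, 1.5, 0, 0, 0, 0, 0, 0, 1.5, 0, 0, 0, 0, 0, 0, 1.0, 0, 0, 0, 0, 0, 0, 0.55, 0, 0, 0, 0, 0, 0, 0, 0, 0, 0, 0, 0, 0, 0, 0, 0, 0, 0, 0, 0, 0, 0, 0, 0],
)

```text
clock: 3.77
tool_pos: [0.47, -0.1687, 0.3302]
tool_rot: [[0.914, 0.407, 0.005], [0.407, -0.914, -0.002], [0.003, 0.004, -1.0]]
ft_force: [-3.1, 1.3, 15.4]
gripper_width: 0.007
```

apply_moves(
  series=[0, 0, 0, -1.5, 0, 0, 0, 0, 0, 0, -1.5, 0, 0, 0, 0, 0, 0, -1.55, 0, 0, 0, 0, 0, 0, 0, 0, 0, 0, 0, 0, 0, 0, 0, 0, 0, 0, 0, 0, 0, 0, 0, 0, 0, 0, 0, 0, 0, 0, 0, 0, 0, 0, 0, 0, 0, 0],
)

```text
clock: 4.43
tool_pos: [0.4699, -0.1686, 0.3705]
tool_rot: [[0.914, 0.407, -0.002], [0.407, -0.914, 0.001], [-0.002, -0.002, -1.0]]
ft_force: [-0.4, -0.1, 0.2]
gripper_width: 0.008
```

Force reached 15.4 N, so it hit the bottom stop. Strokes three and four follow.

apply_moves(
  series=[0, 0, 0, 1.5, 0, 0, 0, 0, 0, 0, 1.5, 0, 0, 0, 0, 0, 0, 1.0, 0, 0, 0, 0, 0, 0, 0.55, 0, 0, 0, 0, 0, 0, 0, 0, 0, 0, 0, 0, 0, 0, 0, 0, 0, 0, 0, 0, 0, 0, 0, 0, 0, 0, 0, -1.5, 0, 0, 0, 0, 0, 0, -1.5, 0, 0, 0, 0, 0, 0, -1.55, 0, 0, 0, 0, 0, 0, 0, 0, 0, 0, 0, 0, 0, 0, 0, 0, 0, 0, 0, 0, 0, 0, 0, 0, 0, 0, 0, 0, 0, 0, 0, 0, 0, 0, 0, 0, 0, 0],
)

```text
clock: 5.68
tool_pos: [0.4699, -0.1686, 0.3705]
tool_rot: [[0.914, 0.407, -0.002], [0.407, -0.914, 0.001], [-0.002, -0.002, -1.0]]
ft_force: [-0.4, -1.0, 0.7]
gripper_width: 0.005
```

apply_moves(
  series=[0, 0, 0, 1.5, 0, 0, 0, 0, 0, 0, 1.5, 0, 0, 0, 0, 0, 0, 1.0, 0, 0, 0, 0, 0, 0, 0.55, 0, 0, 0, 0, 0, 0, 0, 0, 0, 0, 0, 0, 0, 0, 0, 0, 0, 0, 0, 0, 0, 0, 0, 0, 0, 0, 0, -1.5, 0, 0, 0, 0, 0, 0, -1.5, 0, 0, 0, 0, 0, 0, -1.55, 0, 0, 0, 0, 0, 0, 0, 0, 0, 0, 0, 0, 0, 0, 0, 0, 0, 0, 0, 0, 0, 0, 0, 0, 0, 0, 0, 0, 0, 0, 0, 0, 0, 0, 0, 0, 0, 0],
)

```text
clock: 6.93
tool_pos: [0.4699, -0.1686, 0.3705]
tool_rot: [[0.914, 0.407, -0.002], [0.407, -0.914, 0.001], [-0.002, -0.002, -1.0]]
ft_force: [0.4, 0.2, -0.0]
gripper_width: 0.003
```

```bash
python3 look.py l4
```

```text
7.0333 [ 0.47   -0.1686  0.3711] [-0.3 -0.1  0. ]
```

View pics/l4.png

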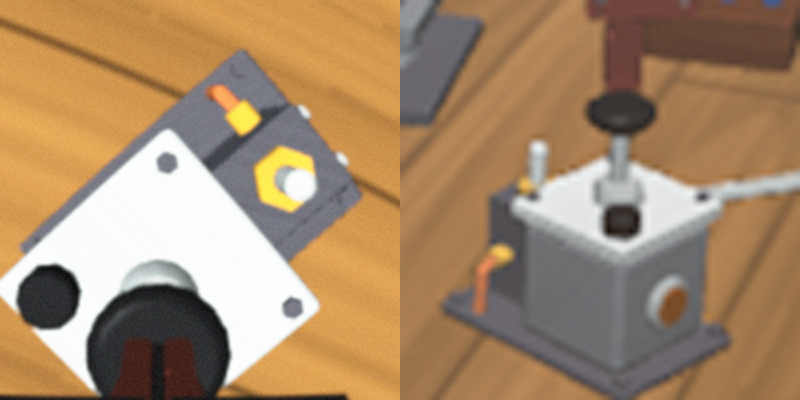

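The pin is much taller, with its tip at (538,148), but no groove is visible yet. Extra strokes do nothing once it is out, so I'll do two more.

apply_moves(
  series=[0, 0, 0, 1.5, 0, 0, 0, 0, 0, 0, 1.5, 0, 0, 0, 0, 0, 0, 1.0, 0, 0, 0, 0, 0, 0, 0.55, 0, 0, 0, 0, 0, 0, 0, 0, 0, 0, 0, 0, 0, 0, 0, 0, 0, 0, 0, 0, 0, 0, 0, 0, 0, 0, 0, -1.5, 0, 0, 0, 0, 0, 0, -1.5, 0, 0, 0, 0, 0, 0, -1.55, 0, 0, 0, 0, 0, 0, 0, 0, 0, 0, 0, 0, 0, 0, 0, 0, 0, 0, 0, 0, 0, 0, 0, 0, 0, 0, 0, 0, 0, 0, 0, 0, 0, 0, 0, 0, 0, 0],
)

```text
clock: 8.28
tool_pos: [0.4699, -0.1686, 0.3706]
tool_rot: [[0.914, 0.407, -0.002], [0.407, -0.914, 0.001], [-0.002, -0.002, -1.0]]
ft_force: [0.3, -0.1, -0.6]
gripper_width: 0.008
```

```bash
python3 look.py l5
```

```text
8.3833 [ 0.47   -0.1686  0.3711] [-0.5  0.1 -0.4]
```

apply_moves(
  series=[0, 0, 0, 1.5, 0, 0, 0, 0, 0, 0, 1.5, 0, 0, 0, 0, 0, 0, 1.0, 0, 0, 0, 0, 0, 0, 0.55, 0, 0, 0, 0, 0, 0, 0, 0, 0, 0, 0, 0, 0, 0, 0, 0, 0, 0, 0, 0, 0, 0, 0, 0, 0, 0, 0, -1.5, 0, 0, 0, 0, 0, 0, -1.5, 0, 0, 0, 0, 0, 0, -1.55, 0, 0, 0, 0, 0, 0, 0, 0, 0, 0, 0, 0, 0, 0, 0, 0, 0, 0, 0, 0, 0, 0, 0, 0, 0, 0, 0, 0, 0, 0, 0, 0, 0, 0, 0, 0, 0, 0],
)

```text
clock: 9.63
tool_pos: [0.4699, -0.1686, 0.3706]
tool_rot: [[0.914, 0.407, -0.002], [0.407, -0.914, 0.001], [-0.002, -0.002, -1.0]]
ft_force: [1.1, -0.5, -0.0]
gripper_width: 0.005
```

```bash
python3 look.py l6; python3 -c "
import cv2,numpy as np
cv2.imwrite('pics/l56.png',cv2.resize(np.vstack([cv2.imread('pics/l5.png'),cv2.imread('pics/l6.png')]),(600,600)))"
```

```text
9.7333 [ 0.47   -0.1686  0.3711] [-0.4  0.1  0.3]
```

View pics/l56.png

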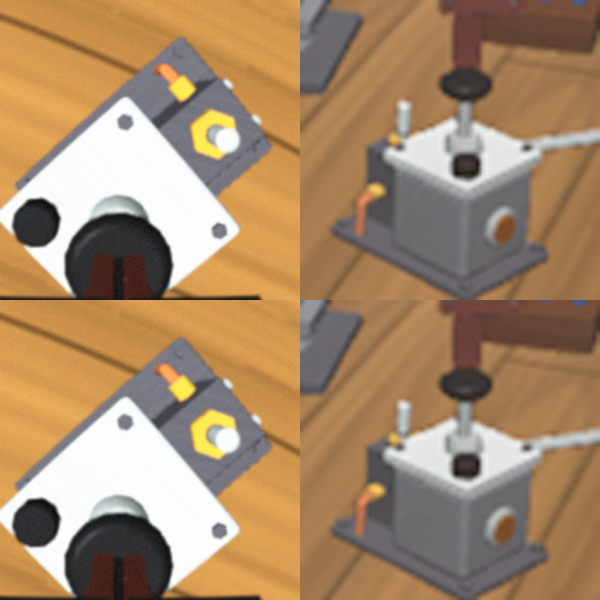

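The pin looks slightly taller again after stroke six, perhaps with the groove now showing at its foot. One more stroke will show whether it has stopped rising.

apply_moves(
  series=[0, 0, 0, 1.5, 0, 0, 0, 0, 0, 0, 1.5, 0, 0, 0, 0, 0, 0, 1.0, 0, 0, 0, 0, 0, 0, 0.55, 0, 0, 0, 0, 0, 0, 0, 0, 0, 0, 0, 0, 0, 0, 0, 0, 0, 0, 0, 0, 0, 0, 0, 0, 0, 0, 0, -1.5, 0, 0, 0, 0, 0, 0, -1.5, 0, 0, 0, 0, 0, 0, -1.55, 0, 0, 0, 0, 0, 0, 0, 0, 0, 0, 0, 0, 0, 0, 0, 0, 0, 0, 0, 0, 0, 0, 0, 0, 0, 0, 0, 0, 0, 0, 0, 0, 0, 0, 0, 0, 0, 0],
)

```text
clock: 10.98
tool_pos: [0.4699, -0.1686, 0.3706]
tool_rot: [[0.914, 0.407, -0.002], [0.407, -0.914, 0.001], [-0.002, -0.002, -1.0]]
ft_force: [0.4, 0.2, 1.0]
gripper_width: 0.006
```

```bash
python3 look.py l7; python3 -c "
import cv2,numpy as np
r=[]
for k in (4,5,6,7):
    a=cv2.imread(f'pics/l{k}.png'); r.append(np.vstack([cv2.resize(a[120:240,230:350],(200,200)),cv2.resize(a[120:220,490:590],(200,200),interpolation=cv2.INTER_CUBIC)]))
cv2.imwrite('pics/cmp.png',np.hstack(r))"
```

```text
11.0833 [ 0.47   -0.1686  0.3711] [-0.4  0.6 -0.6]
```

View pics/cmp.png

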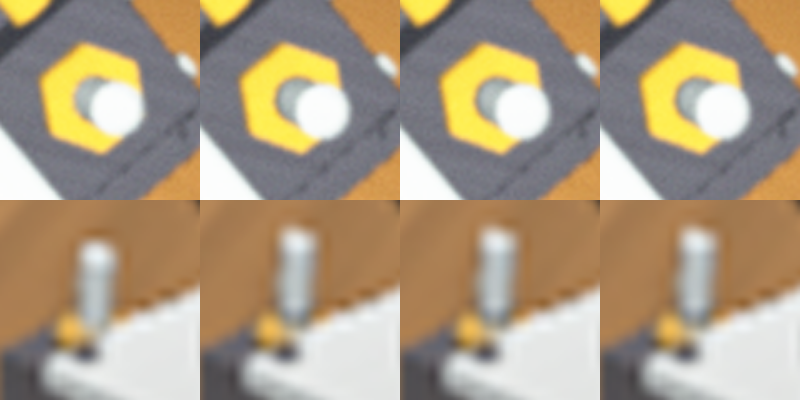

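The pin position is the same after strokes 5, 6 and 7, so it has stopped rising, and a dark band shows at its foot. I'll retreat upward, then check the tip height and the whole scene.

apply_moves(
  series=[0, 0, 0, -2, 0, 0, 0, 0, 0, 0, -2, 0, 0, 0, 0, 0, 0, -2, 0, 0, 0, 0, 0, 0, -2, 0, 0, 0, 0, 0, 0, 0, 0, 0, 0, 0, 0, 0, 0, 0, 0, 0],
)

```text
clock: 11.58
tool_pos: [0.4701, -0.1687, 0.4526]
tool_rot: [[0.914, 0.407, 0.002], [0.407, -0.914, -0.001], [0.001, 0.001, -1.0]]
ft_force: [0.0, -0.7, 0.1]
gripper_width: 0.006
```

Run:
```python
from station import arm, optics
from h import *
s=arm.state(); d=optics.snapshot("wrist"); side=optics.snapshot("side"); top=optics.snapshot("top")
im=d["color"]; H=d["hand_eye"]
hsv=cv2.cvtColor(im,cv2.COLOR_RGB2HSV)
x0,y0,x1,y1=330,90,440,220
sub=hsv[y0:y1,x0:x1]
m=((sub[...,0]>20)&(sub[...,0]<32)&(sub[...,1]>120)&(sub[...,2]>150)).astype(np.uint8)
w=((sub[...,1]<40)&(sub[...,2]>215)).astype(np.uint8)
for nm,k in(("yellow",m),("white",w)):
    n,l,st,ce=cv2.connectedComponentsWithStats(k)
    for i in range(1,n):
        if st[i,4]>15: print(nm,st[i],(ce[i]+[x0,y0]).round(1))
np.savez("pics/fin.npz",**d,R=s["tool_rot"],p=s["tool_pos"])
print(s["clock"],s["tool_pos"],s["ft_force"])
cv2.imwrite("pics/wf.png",cv2.resize(im[y0:y1,x0:x1],(660,600) if 0 else (660,780))[:600,:,::-1])
cv2.imwrite("pics/sf.png",cv2.resize(side["color"][130:290,200:413],(800,600),interpolation=cv2.INTER_CUBIC)[:,:,::-1]); cv2.imwrite("pics/tf.png",top["color"][:,:,::-1])
```

```text
yellow [ 15  24  13  13 102] [350.8 120.3]
yellow [ 25  42  22  24 240] [363.5 142.5]
white [   0   44   50   86 2018] [349.2 180.8]
white [ 35  50  13  12 119] [371.1 145.6]
white [101  92   9  20 126] [434.8 192. ]
11.5833 [ 0.47009654 -0.16868982  0.45258253] [ 0.02484844 -0.69309521  0.09004417]
```

View pics/wf.png

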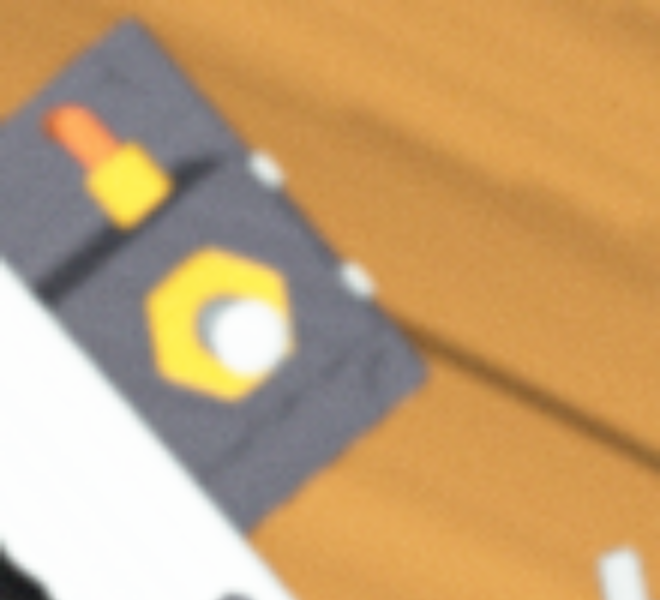

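View pics/sf.png

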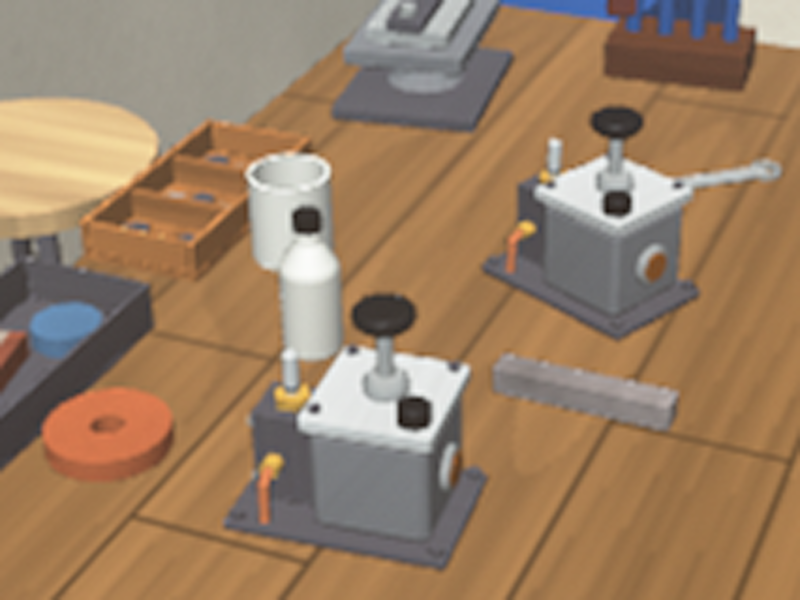

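View pics/tf.png

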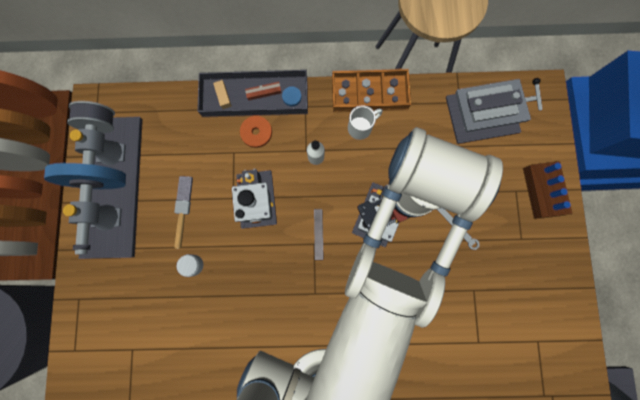

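Run:
```python
from h import *
f=dict(np.load("pics/fin.npz")); H=f["hand_eye"]
def wr(u,v):
    x,y=(u-f["cx"]),(v-f["cy"]); r=np.hypot(x,y); th=r/f["fx"]
    c=np.array([np.sin(th)*x/r,-np.sin(th)*y/r,-np.cos(th)])
    return f["R"]@H[:3,3]+f["p"], f["R"]@H[:3,:3]@c
o,r=wr(366.7,144.2); nut=o+r*(.095-o[2])/r[2]; print("nut",nut)
o,r=wr(371.5,146)
h=np.linalg.lstsq(np.r_[r[:2]/r[2]].reshape(2,1),nut[:2]-o[:2],rcond=None)[0][0]+o[2]; print("tip z",h)
for z in(.118,.123,.128): print(z,o+r*(z-o[2])/r[2])
```

```text
nut [ 0.53476433 -0.19800446  0.095     ]
tip z 0.1254400393345635
0.118 [ 0.53515173 -0.19939428  0.118     ]
0.123 [ 0.53513215 -0.19845525  0.123     ]
0.128 [ 0.53511257 -0.19751621  0.128     ]
```

The tip measures about 125 mm, which fits 128 mm within this method's few-mm error, and two further full strokes no longer moved it. The knobs are up, the arm is clear, and the loose things haven't moved. I'm handing in.

```bash
python3 -c "
from station import workorder
print(workorder.close_job())"
```

```text
the job is handed in; nothing more can be done
None
```

I pressed the right-hand lubricator's knob through seven full strokes with closed fingertips, letting it come fully up each time. Then I lifted clear and handed the job in at about 11.7 s. It was the one with the low pin.

- **Pin out:** the pin stood at the same height after strokes 5, 6 and 7, and a dark band shows at its foot in the side view. A single wrist-camera estimate put the tip at about 125 mm against the nominal 128 mm. That method is only good to a few mm, so I relied on the pin no longer rising.
- **Plungers and other pin:** both knobs look fully up in the last side picture, and the left lubricator's pin still stands out.
- **Contact and loose things:** force readings in the air were near zero. The largest reading while pressing was 15 N, though I only read the force at the bottom on strokes 1 and 2. In the last pictures the bystanders look where they were; the arm partly hid the spanner in the top view, and I judged this by eye only.

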